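Show what is in the pedal bin without leaving prints

TASK

We are searching this office and the small steel pedal bin still has to be dusted for fingerprints, so touch neither its lid nor its steel body: press its pedal right down with the fingertips and keep the lid fully open for three seconds while the overhead camera photographs what is inside. Then let the pedal come up slowly, taking two or three seconds, so that the lid settles shut without slamming, and move clear. Do not shift, tip or lift the bin, and leave everything else on the table where it lies.

Things in the scene. Friction and masses are not known exactly. Their poses are not given: they have to be found in the camera images.
- bin: The round pedal bin, a loose thing of about 2.3 kg standing on the table: black plastic base (172 mm across, up to 50 mm high), brushed-steel body above it (168 mm across, up to 234 mm), steel lid on top (highest point 256 mm when shut). Origin at the centre of its underside, z up; its -x axis points to the front, where the pedal sticks out, its +x axis to the back, where the lid is hinged.
- bin_shell: The steel body of the bin, a cylinder 168 mm across from 50 to 234 mm above the table, with the black hinge block at its back. Same origin and axes as the bin.
- pedal_pad (a point): Centre of the top of the pedal's flat foot pad (50 mm front to back, 66 mm wide, 7 mm thick). It lies 125 mm in front of the bin's centre, so 41 mm in front of the steel body, 38 mm above the table with the pedal up and about 16 mm with it right down.
- pedal (a joint): Pedal angle, rad: 0 up (at rest), 0.218 right down on its stop (pad centre 22 mm lower; the pad then slopes down by 12 degrees towards its front edge). It turns about a level axle in the base, 99 mm behind the pad's centre, and comes up by itself when let go. Pressed at the pad's centre it needs about 6 to 11 N to start and less as the lid goes up; it can be pushed onto its stop with up to 25 N without the bin tipping.
- lid (a joint): Lid angle, rad: 0 shut, about 1.31 (75 degrees) with the pedal right down. A rod links it to the pedal: lid angle = 6 x pedal angle. It swings up and backwards about the hinge at the bin's back, never out over the pedal. Nothing damps it: let go, it slams.
- lid_front (a point): Front edge of the lid, 181 mm from the lid's hinge axis; it tells the lid's height, and is not to be touched.
- carton_gold: The dull-gold long carton, 280 x 88 x 46 mm, lying flat on the table beside the bin; origin at the centre of its underside, long side along its x axis.
- carton_red: The red long carton, 280 x 88 x 46 mm, lying flat on top of the gold one; origin at the centre of its underside, long side along its x axis.
- torch: A small black torch, 128 mm long, 36 mm high, lying beside the pedal along its own x axis; origin on the table under its middle.
- powder_jar: An amber jar with a black cap, 54 mm across, 75 mm tall, standing beside the bin; origin at the centre of its underside.
- tape_roll: A brown tape roll lying flat, 104 mm across, 26 mm high; origin at the centre of its underside.
- mug: A white mug, 82 mm across, 92 mm tall, handle to its +y; origin at the centre of its underside.
- sample_box: A cardboard sample box, 110 x 90 x 51 mm; origin at the centre of its underside.

How it is judged:
On the way, in this order (a step that is already met when the one before it is completed fails the run):
1. the lid is fully open (at least 66 of its 75 degrees) for 2.5 s without a break (value of joint lid above 1.15 rad), for 2.5 s.
2. the lid is shut again (within 2 degrees) (value of joint lid below 0.035 rad), for 0.3 s.
At the end, for the whole second after the job is handed in: The lid is shut (within 2 degrees) and at rest, the bin stands upright within 20 mm of where it was, and every other thing lies within 15 mm of where it was (value of joint lid below 0.035 rad and velocity of joint lid below 0.1 rad/s and distance of bin from where it was at the start of the episode below 0.02 m and angle between bin's own z axis and vertical below 0.03 rad and linear speed of bin below 0.01 m/s and distance of each of carton_gold, carton_red, torch, powder_jar, tape_roll, mug, sample_box from where it was at the start of the episode below 0.015 m); the robot touches nothing.
It fails at once if the lid slams or drops: it comes down faster than 2 rad/s (front edge 0.36 m/s), or faster than 1.2 rad/s over the last 14 degrees (velocity of joint lid below -2 rad/s or (velocity of joint lid below -1.2 rad/s and value of joint lid below 0.25 rad)).
It fails at once if the robot touches the lid (contact force between any of the fingers, the arm and lid above 0.5 N).
It fails at once if the robot touches the steel body (contact force between any of the fingers, the arm and bin_shell above 0.5 N).
It fails at once if the bin is shifted by more than 20 mm, tipped by more than 6 degrees or lifted (distance of bin from where it was at the start of the episode above 0.02 m or angle between bin's own z axis and vertical above 0.1 rad).
It fails at once if another thing is moved by more than 15 mm (distance of any of carton_gold, carton_red, torch, powder_jar, tape_roll, mug, sample_box from where it was at the start of the episode above 0.015 m).
It also fails if it takes over 45 s, if anything falls off the work surface, if the arm or the gripper's body presses on something with over 40 N, if the wrist force passes 120 N, or if a joint passes its speed limit or range.

ROBOT

A 6-joint arm with a two-finger parallel gripper is mounted at the origin on the work surface. World frame = base frame: x ahead of the robot, y to its left, z up, the work surface at z = 0. Lengths are in m, angles in rad, forces in N, time in s.
With the tool pointing down it reaches from about 0.425 to 0.95 m from the base axis. Payload 14.7 kg.
Tool frame: the origin (TCP) lies midway between the tips of the shut fingers; the grasp point (between the pads) lies 19 mm behind it; z points along the fingers, y is the direction in which the jaws open and shut (so a half turn about z gives the same grasp; the last joint's range is limited). The gripper opens to 85 mm and grips with 20 to 120 N. Pads are 22 mm wide; open, the fingers measure 114 mm over their backs; the gripper's body (76 mm by 85 mm) begins 54 mm behind the grasp point. The pads swing forward as they close: fully open they stand 13 mm farther back than shut.
Start: joints at [-1.151, 0.48, 1.596, -0, 1.065, -0.047], TCP at [0.293, -0.58, 0.231] pointing down, gripper open.
Joint ranges: [-2.75, 2.75], [-0.82, 2.05], [0.23, 2.67], [-1.56, 4.7], [0.09, 2.69], [-2.92, 2.92]. Speed limits (rad/s): [1.89, 1.89, 2.39, 3.01, 3.01, 3.01].

INTERFACE

Orientations are given as a unit quaternion [w, x, y, z].
In Python, from workcell import robot gives the robot as it stands.
- The arm moves only by the tool servo_tool, never from a script. Its argument "rows" is text: rows parted by semicolons, each of 6 numbers parted by spaces: the shift along the tool's x, y, z in mm, then the turn, a rotation vector about the tool's x, y, z in rad. A call has 1 to 12 rows; each row shifts and turns the commanded pose from where the row before left it, along the tool's axes as they then stand; what a row does not reach is not made up. A row lasts 1/10 s, in which the tool goes at most 50 mm and 8.59 degrees, less where a joint would pass 70% of its speed; a pose out of reach is approached as far as the arm can. A call with a gripper value outside its range is refused whole. "jaw" is the opening in per cent of the stroke, from 0 (shut) to 100 (fully open), set as the call begins (left out, the last holds). The fingers move at their own pace and stop on an object; "force" is the grip in N (left out, the last holds). Time passes only in rows, so rows that do not move let the fingers close. It gives the time, the measured TCP pose, the force and the opening at its end, in the units of the state.
- robot.observe(): the state, without advancing time (a new reading comes with each control period).
- robot.snapshot(name): name is "scene" or "top" or "wrist"; returns a dict with "pixels" (384x512x3 uint8, red, green, blue), "K" (3x3 intrinsics, pixels), "cam_to_world" (4x4, takes a point from camera to world coordinates). Camera axes: x right, y down, z forward; pixel columns grow to the right and rows downward; lengths in m; the calibration is good to about 2 mm. The wrist camera is an equidistant fisheye: a pixel r from the principal point sees the ray r / f radians off the axis. A picture is of the moment at which its call begins. There is no depth.
- robot.sign_off(): hands the job in, once; it reports no verdict.
The state is a dict: "time": time; "qpos": joint angles; "joint_vel": joint speeds; "joint_efforts": joint torques, N m; "tool_pos": TCP position; "eef_rot": TCP orientation; "contact_force": force on the tool from outside, world axes, zero at the start; "torque": the same for the moment, N m; "grip_width": finger opening in m.
Only numpy, scipy, OpenCV 4.12 (cv2) and the standard library are available. Lean on these libraries where they do the work, as an engineer would, in place of code of your own. Each camera call takes 0.05 s, during which the arm holds its last target.

## Working session

There is one attempt and no reset: what is moved stays moved. The work goes in short steps, Python scripts to look and compute and a tool call to move; the robot and the scene stay as the last step left them, time stands still between calls to the robot, and variables do not carry over. Pictures are saved under pics/ and viewed, and the job is handed in when it is done.

Besides the shell and the picture viewer there is one more tool, called after "Call:" by a JSON object that holds its "method" and its "body", one argument or row to a line. servo_tool: Moves the arm, as the interface text tells. Its arguments: {"type":"object","properties":{"rows":{"type":"string"},"jaw":{"type":"number"},"force":{"type":"number"}},"required":["rows"]}

```bash
mkdir -p pics; ls; python3 - <<'E'
from workcell import robot
import cv2,numpy as np
print(robot.observe())
for n in ["scene","top","wrist"]:
    s=robot.snapshot(n); cv2.imwrite(f"pics/{n}0.png",s["pixels"][:,:,::-1]); np.savez(f"{n}0.npz",**s)
    print(n,s["K"].tolist(),np.round(s["cam_to_world"],3).tolist())
E
```

```text
pics
{'time': 0.0, 'qpos': array([-1.15059639e+00,  4.80813422e-01,  1.59687569e+00,  2.98981365e-05,
        1.06509507e+00, -4.66056277e-02]), 'joint_vel': array([-7.35871573e-04, -6.57711578e-04,  1.00676458e-03, -6.13682135e-04,
       -1.00551915e-04,  4.56228834e-05]), 'joint_efforts': array([-5.59767766e-03, -9.50671434e+01, -4.30180478e+01, -2.75253897e-04,
        1.20474474e-02,  2.86931098e-06]), 'tool_pos': array([ 0.29237962, -0.58006885,  0.23068366]), 'eef_rot': array([-5.87829302e-04,  9.72886505e-01,  2.31282279e-01, -9.77949633e-05]), 'contact_force': array([-0.10906838,  0.83933877,  0.21346085]), 'torque': array([ 0.05668491, -0.06943252, -0.00268296]), 'grip_width': 0.08531529946659984}
scene [[487.6642299854521, 0.0, 260.06407928901115], [0.0, 487.6642299854521, 190.46126367727254], [0.0, 0.0, 1.0]] [[0.708, 0.613, -0.35, 1.195], [0.706, -0.618, 0.346, -0.589], [-0.004, -0.492, -0.871, 1.601], [0.0, 0.0, 0.0, 1.0]]
top [[384.28189562541843, 0.0, 250.5198639176613], [0.0, 384.28189562541843, 190.74034835447134], [0.0, 0.0, 1.0]] [[-0.01, -0.996, 0.093, 0.509], [-1.0, 0.009, -0.012, 0.023], [0.012, -0.093, -0.996, 1.285], [0.0, 0.0, 0.0, 1.0]]
wrist [[297.3186396354542, 0.0, 253.86343580894558], [0.0, 297.3186396354542, 191.75458096044557], [0.0, 0.0, 1.0]] [[0.449, -0.857, -0.253, 0.359], [-0.894, -0.431, -0.126, -0.548], [-0.001, 0.282, -0.959, 0.374], [0.0, 0.0, 0.0, 1.0]]
```

View pics/scene0.png

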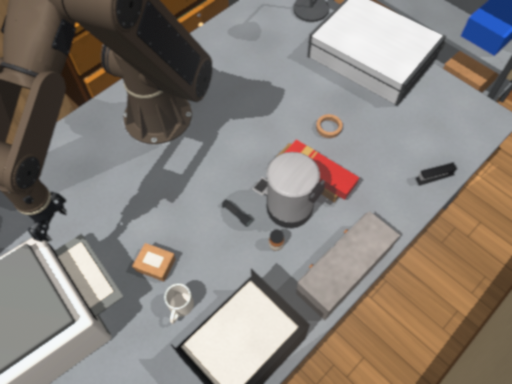

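View pics/top0.png

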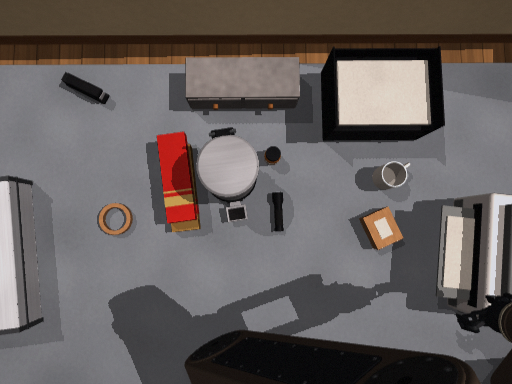

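View pics/wrist0.png

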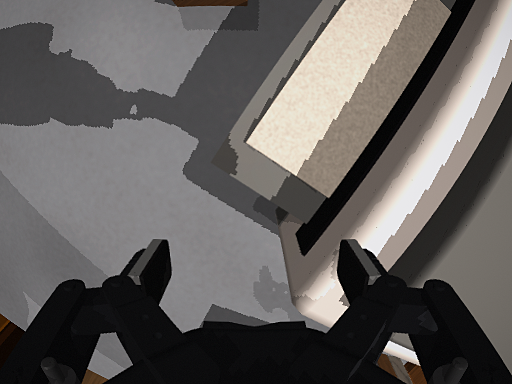

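The scene view shows the bin at about (292,185). In the top view the lid is at (228,166), the pedal at (236,213) pointing towards the robot, the torch at (277,212), the cartons around (178,180), and the jar at (273,155). I'll enlarge the top view and measure.

```bash
cat > h.py <<'E'
import numpy as np,cv2
def ray(s,u,v):
    K=s["K"];T=s["cam_to_world"]
    d=T[:3,:3]@np.array([(u-K[0,2])/K[0,0],(v-K[1,2])/K[1,1],1.]);return T[:3,3],d
def onz(s,u,v,z):
    o,d=ray(s,u,v);return o+d*(z-o[2])/d[2]
def proj(s,p):
    T=s["cam_to_world"];c=T[:3,:3].T@(np.asarray(p)-T[:3,3]);q=s["K"]@c;return q[:2]/q[2]
E
python3 - <<'E'
from h import *
s=dict(np.load("top0.npz"));im=s["pixels"][:,:,::-1]
cv2.imwrite("pics/topz.png",cv2.resize(im[120:240,150:300],None,fx=5,fy=5,interpolation=cv2.INTER_CUBIC))
c=dict(np.load("scene0.npz"));cv2.imwrite("pics/scz.png",cv2.resize(c["pixels"][130:260,200:360,::-1],None,fx=4.5,fy=4.5,interpolation=cv2.INTER_CUBIC))
g=cv2.cvtColor(im,cv2.COLOR_BGR2GRAY)
E
```

```text
(no output)
```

View pics/topz.png

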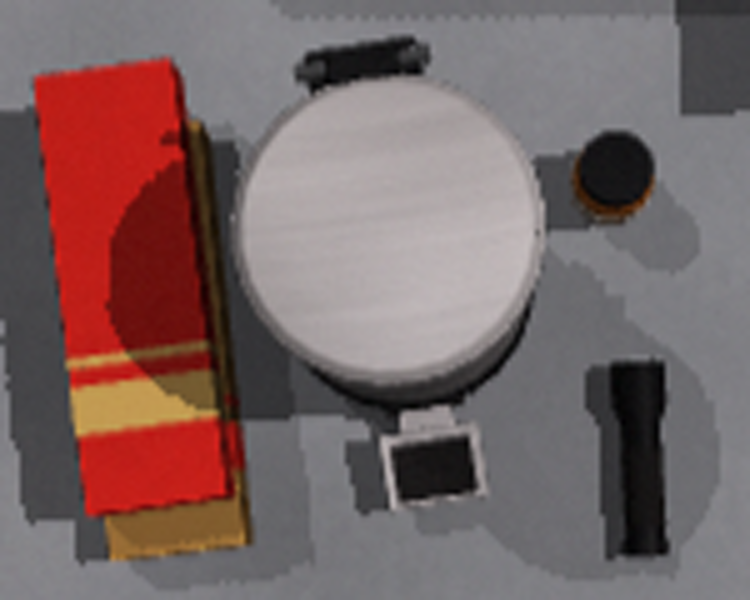

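View pics/scz.png

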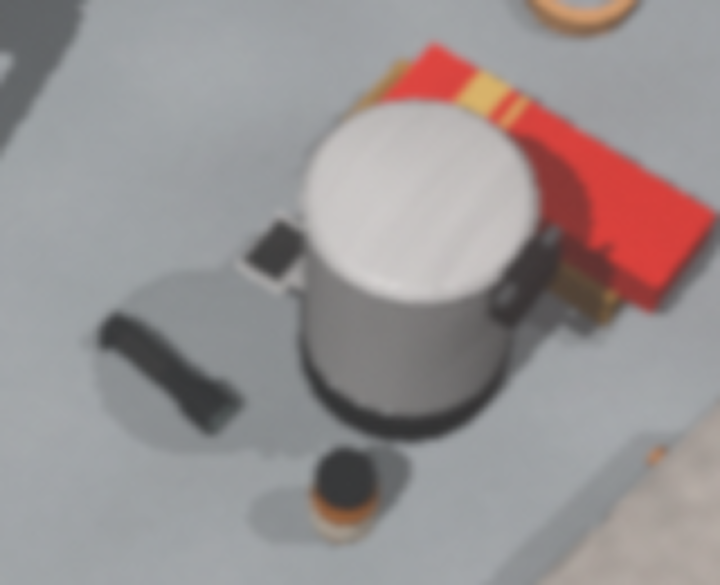

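```bash
python3 - <<'E'
from h import *
s=dict(np.load("top0.npz"));im=s["pixels"]
f=lambda a,b:((a+.5)/5-.5+150,(b+.5)/5-.5+120)
P=[onz(s,*f(*c),.038) for c in [(380,437),(478,421),(487,492),(393,511)]]
P=np.array(P);print(P.round(4));print([np.linalg.norm(P[i]-P[i-1]).round(4) for i in range(4)]);pc=P.mean(0);print("pad",pc)
# dark inset blob
g=cv2.cvtColor(im,cv2.COLOR_RGB2GRAY)
m=(g[205:222,227:247]<60).astype(np.uint8);n,l,st,ce=cv2.connectedComponentsWithStats(m);print(st,ce)
for k in range(1,n):
    if st[k,4]>40: print("inset",onz(s,ce[k][0]+227,ce[k][1]+205,.038))
# lid
m=(g>125).astype(np.uint8);m[:125]=0;m[204:]=0;m[:,:190]=0;m[:,262:]=0
cs,_=cv2.findContours(m,0,1);c=max(cs,key=cv2.contourArea)
e=cv2.fitEllipse(c);print(e)
for z in(.234,.245,):
    q=onz(s,*e[0],z);print(z,q,"diam",e[1][0]/s["K"][0,0]*(1.285-z))
    d=q-pc;print(np.linalg.norm(d[:2]),np.degrees(np.arctan2(d[1],d[0])))
# hinge block centre
h=onz(s,*f(363,60),.22);print("hinge",h, np.degrees(np.arctan2(*(h-pc)[[1,0]])))
t=[onz(s,*f(*c),.02) for c in [(636,362),(643,553),(612,380),(665,370)]];print("torch",np.round(t,3))
print("red",np.round([onz(s,*f(*c),.092) for c in [(90,515),(232,493),(172,60)]],3))
print("gold",np.round([onz(s,*f(*c),.046) for c in [(110,560),(248,543),(205,122)]],3))
c=dict(np.load("scene0.npz"))
ff=lambda a,b:((a+.5)/4.5-.5+200,(b+.5)/4.5-.5+130)
print("scene inset",onz(c,*ff(275,251),.038), "proj pad",proj(c,pc),ff(275,251))
print("yaw edges",[np.degrees(np.arctan2(*(P[i]-P[j])[[1,0]])) for i,j in((0,1),(3,2),(0,3),(1,2))])
E
```

```text
[[0.5735 0.0886 0.038 ]
 [0.5834 0.0249 0.038 ]
 [0.5373 0.0195 0.038 ]
 [0.5256 0.0804 0.038 ]]
[np.float64(0.0486), np.float64(0.0644), np.float64(0.0464), np.float64(0.062)]
pad [0.55493989 0.05335257 0.038     ]
[[  0   0  20  17 163]
 [  0   0   3   2   6]
 [  1   2  17  13 170]
 [  0  16   1   1   1]] [[ 9.98159509  7.86503067]
 [ 1.          0.5       ]
 [ 9.39411765  8.34705882]
 [ 0.         16.        ]]
inset [0.55264196 0.0537268  0.038     ]
((227.89559936523438, 154.63677978515625), (70.90235900878906, 77.60165405273438), 165.68898010253906)
0.234 [0.70844391 0.07133993 0.234     ] diam 0.19391592517508197
0.15455428961858533 6.68335287483546
0.245 [0.70635566 0.07083257 0.245     ] diam 0.19188635792776904
0.15242140926709044 6.585287584874711
hinge [0.77711666 0.08775428 0.22      ] 8.801744293792973
torch [[ 0.623 -0.08   0.02 ]
 [ 0.497 -0.082  0.02 ]
 [ 0.611 -0.064  0.02 ]
 [ 0.617 -0.099  0.02 ]]
red [[0.524 0.265 0.092]
 [0.537 0.177 0.092]
 [0.81  0.216 0.092]]
gold [[0.496 0.261 0.046]
 [0.506 0.173 0.046]
 [0.78  0.202 0.046]]
scene inset [0.55335322 0.04972956 0.038     ] proj pad [261.71548666 185.04909109] (260.72222222222223, 185.38888888888889)
yaw edges [np.float64(98.7515267297041), np.float64(100.84553109321918), np.float64(9.716908018958135), np.float64(6.7151890206698495)]
```

Call:
{"method": "servo_tool", "body": {
  "rows": "0 0 -20 0 0 0; 0 0 -30 0 0 0; 0 0 -30 0 0 0; 15 -15 0 0 0 0; 29 -29 0 0 0 0; 29 -29 0 0 0 0; 29 -29 0 0 0 0; 29 -29 0 0 0 0; 29 -29 0 0 0 0; 29 -29 0 0 0 0; 29 -29 0 0 0 0; 29 -29 0 0 0 0",
  "jaw": 0
}}

```text
time: 1.35
tool_pos: [0.402, -0.2471, 0.3113]
eef_rot: [-0.0, 0.973, 0.231, -0.0]
contact_force: [0.7, 0.5, -0.1]
grip_width: -0.0002
```

Call:
{"method": "servo_tool", "body": {
  "rows": "29 -29 0 0 0 -0.12; 29 -29 0 0 0 0; 29 -29 0 0 0 0; 29 -29 0 0 0 0; 29 -29 0 0 0 0; 29 -29 0 0 0 0; 15 -15 0 0 0 0; 0 0 0 0 0 -0.14; 0 0 0 0 0 -0.14; 0 0 0 0 0 -0.14; 0 0 0 0 0 -0.14; 0 0 0 0 0 -0.14"
}}

```text
time: 2.55
tool_pos: [0.4593, 0.0121, 0.3112]
eef_rot: [-0.0, 0.798, 0.602, -0.0]
contact_force: [0.6, -0.7, -0.7]
grip_width: 0.0002
```

```bash
python3 - <<'E'
from h import *
from workcell import robot
from scipy.spatial.transform import Rotation as R
o=robot.observe();print(o["time"],o["tool_pos"],o["qpos"].round(3),o["contact_force"],o["grip_width"])
print(R.from_quat(np.roll(o["eef_rot"],-1)).as_matrix().round(3))
s=dict(np.load("top0.npz"))
f=lambda a,b:((a+.5)/5-.5+150,(b+.5)/5-.5+120)
for z in(.234,.245):
    L=onz(s,*f(240,225),z);Rr=onz(s,*f(542,225),z);F=onz(s,*f(391,378),z);B=onz(s,*f(391,77),z)
    print(z,L,Rr,np.linalg.norm(L-Rr),np.linalg.norm(F-B),(F+B)/2)
E
```

```text
2.55 [0.45928987 0.01210916 0.31117615] [-0.04   0.125  1.906  0.     1.11   0.239] [ 0.55255949 -0.66031093 -0.7292762 ] 0.00023145731190560764
[[ 0.275  0.962 -0.   ]
 [ 0.962 -0.275  0.   ]
 [-0.    -0.    -1.   ]]
0.234 [0.68122345 0.15505206 0.234     ] [ 0.67986933 -0.01174619  0.234     ] 0.16680373914666874 0.16812874505089792 [0.67977204 0.07173324 0.234     ]
0.245 [0.67942005 0.15366869 0.245     ] [ 0.6780801  -0.01138409  0.245     ] 0.16505822277687507 0.16636936316761072 [0.67798383 0.07122176 0.245     ]
```

Call:
{"method": "servo_tool", "body": {
  "rows": "0 0 0 0 0 -0.14; 0 0 0 0 0 -0.14; 0 0 0 0 0 -0.14; 0 0 0 0 0 -0.14; 0 0 0 0 0 -0.14; 0 0 0 0 0 -0.14; 0 0 0 0 0 -0.14; 0 0 0 0 0 -0.14; 0 0 0 0 0 -0.14; 0 0 0 0 0 -0.14; 0 0 0 0 0 -0.14; 0 0 0 0 0 -0.14"
}}

```text
time: 3.75
tool_pos: [0.4593, 0.0121, 0.3112]
eef_rot: [-0.0, 0.084, 0.996, 0.0]
contact_force: [-0.2, -0.4, 0.5]
grip_width: -0.0001
```

Call:
{"method": "servo_tool", "body": {
  "rows": "-15 0 0 0 0 -0.14; -15 0 0 0 0 -0.14; -10 0 0 0 0 -0.04; 0 0 0 0 -0.12 0; 0 0 0 0 -0.12 0; 0 0 0 0 -0.11 0; 0 0 0 0 0 0"
}}

```text
time: 4.45
tool_pos: [0.4962, 0.0099, 0.3103]
eef_rot: [0.174, -0.071, 0.982, 0.013]
contact_force: [-1.5, -0.1, -1.2]
grip_width: 0.0004
```

```bash
cat > st.py <<'E'
from h import *
from workcell import robot
from scipy.spatial.transform import Rotation as R
o=robot.observe();M=R.from_quat(np.roll(o["eef_rot"],-1)).as_matrix()
print(o["time"],o["tool_pos"],o["qpos"].round(3),o["contact_force"].round(2))
print(M.round(3))
a=np.radians(8.5);f=np.array([np.cos(a),np.sin(a),0]);pad=np.array([.5545,.053,0.038])
t=pad+f*.003
for h in(.060,.012,.008,.004,-.018):
    g=t+[0,0,h];print(h,((g-o["tool_pos"])@M*1000).round(1))
print("down 1mm in tool",M.T@[0,0,-1], "f in tool",M.T@f)
E
python3 st.py
```

```text
4.45 [0.49620797 0.00992473 0.3103461 ] [-0.105  0.005  2.102  0.133  0.699 -1.908] [-1.49 -0.13 -1.16]
[[-0.929 -0.144  0.34 ]
 [-0.135  0.99   0.05 ]
 [-0.343  0.    -0.939]]
0.06 [ 10.1  34.2 222.4]
0.012 [ 26.6  34.1 267.5]
0.008 [ 28.   34.1 271.3]
0.004 [ 29.4  34.1 275. ]
-0.018 [ 36.9  34.1 295.7]
down 1mm in tool [ 3.43484681e-01 -4.15268231e-04  9.39158188e-01] f in tool [-0.93915046  0.00392833  0.34348359]
```

Call:
{"method": "servo_tool", "body": {
  "rows": "5 17 10 0 0 0; 5 17 25 0 0 0; 0 0 35 0 0 0; 0 0 35 0 0 0; 0 0 35 0 0 0; 0 0 30 0 0 0; 0 0 25 0 0 0; 0 0 17 0 0 0; 0 0 10 0 0 0; 0 0 0 0 0 0; 0 0 0 0 0 0"
}}

```text
time: 5.55
tool_pos: [0.5607, 0.0537, 0.0991]
eef_rot: [0.173, -0.072, 0.982, 0.013]
contact_force: [-0.5, 1.4, -0.7]
grip_width: -0.0001
```

```bash
python3 st.py; python3 - <<'E'
from workcell import robot
import cv2,numpy as np
for n in ["scene","top","wrist"]:
    s=robot.snapshot(n); im=s["pixels"][:,:,::-1]
    if n=="top": im=cv2.resize(im[100:260,130:330],None,fx=4,fy=4,interpolation=2)
    if n=="scene": im=cv2.resize(im[80:280,130:380],None,fx=3,fy=3,interpolation=2)
    cv2.imwrite(f"pics/{n}1.png",im); np.savez(f"{n}1.npz",**s)
E
```

```text
5.55 [0.56066069 0.05367477 0.09905585] [ 0.011  0.444  2.211  0.32   0.149 -2.014] [-0.54  1.37 -0.72]
[[-0.93  -0.145  0.338]
 [-0.136  0.989  0.05 ]
 [-0.342  0.001 -0.94 ]]
0.06 [ 3.4  0.2 -0.1]
0.012 [19.8  0.2 45. ]
0.008 [21.1  0.2 48.8]
0.004 [22.5  0.2 52.5]
-0.018 [30.   0.2 73.2]
down 1mm in tool [ 3.41548988e-01 -7.40306059e-04  9.39863682e-01] f in tool [-0.93985974  0.00273233  0.34154971]
```

View pics/wrist1.png

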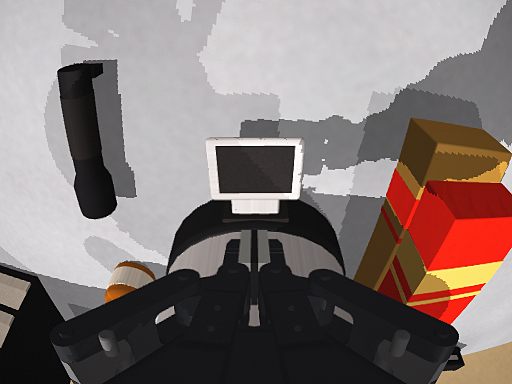

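View pics/scene1.png

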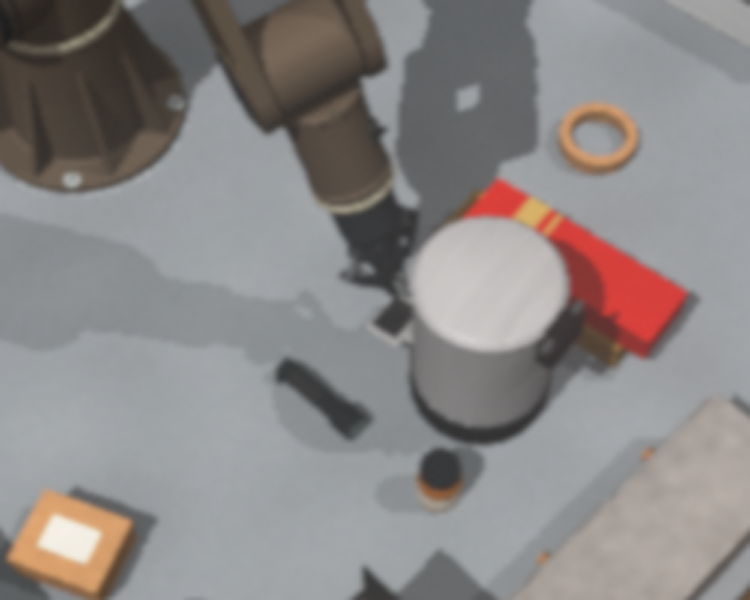

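View pics/top1.png

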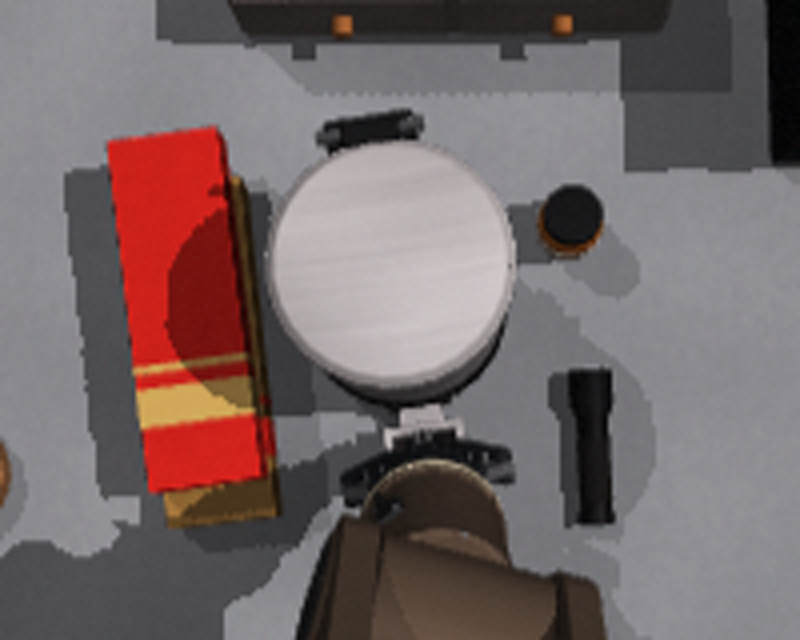

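The fingers are centred over the pad: in the wrist view the pad is at (255,168) with the tips behind it. But q5 is 0.149, close to its lower limit of 0.09, so I'll reduce the tilt and press nearer the pad's front.

Call:
{"method": "servo_tool", "body": {
  "rows": "6 0 -2 0 0.05 0; 3 0 0 0 0.10 0; 0 0 0 0 0.02 0; 0 0 0 0 0 0"
}}

```text
time: 6.1
tool_pos: [0.5525, 0.052, 0.0993]
eef_rot: [0.091, -0.072, 0.993, 0.006]
contact_force: [0.4, -0.6, 0.4]
grip_width: 0.0003
```

```bash
sed -i 's/f\*.003/f*-.003/' st.py; python3 st.py
```

```text
6.1 [0.55249695 0.05197309 0.09927138] [ 0.025  0.461  2.088  0.053  0.412 -1.738] [ 0.39 -0.65  0.37]
[[-0.973 -0.145  0.179]
 [-0.143  0.989  0.026]
 [-0.181 -0.    -0.984]]
0.06 [1.1 0.7 1.1]
0.012 [ 9.8  0.7 48.3]
0.008 [10.5  0.7 52.2]
0.004 [11.2  0.7 56.2]
-0.018 [15.2  0.8 77.8]
down 1mm in tool [1.80708691e-01 4.93373167e-04 9.83536540e-01] f in tool [-0.98353261  0.0029629   0.18070648]
```

Call:
{"method": "servo_tool", "body": {
  "rows": "2 0 10 0 0 0; 2 0 12 0 0 0; 2 0 12 0 0 0; 2 0 10 0 0 0; 2 0.5 6 0 0 0; 0 0 2 0 0 0; 0 0 0 0 0 0; 0 0 0 0 0 0"
}}

```text
time: 6.9
tool_pos: [0.5508, 0.0524, 0.0455]
eef_rot: [0.09, -0.072, 0.993, 0.007]
contact_force: [0.4, -1.0, -0.5]
grip_width: -0.0001
```

```bash
python3 st.py; python3 - <<'E'
from workcell import robot
import cv2
s=robot.snapshot("wrist"); cv2.imwrite("pics/wrist2.png",s["pixels"][:,:,::-1])
E
```

```text
6.9 [0.55081702 0.05237803 0.0455347 ] [ 0.026  0.559  2.12   0.076  0.284 -1.762] [ 0.37 -1.02 -0.48]
[[-0.973 -0.145  0.178]
 [-0.142  0.989  0.026]
 [-0.179 -0.    -0.984]]
0.06 [-10.1   0.1 -51.5]
0.012 [-1.5  0.1 -4.3]
0.008 [-0.8  0.1 -0.3]
0.004 [-0.1  0.1  3.6]
-0.018 [ 3.9  0.1 25.3]
down 1mm in tool [1.79434637e-01 3.55454384e-05 9.83769897e-01] f in tool [-0.98376496  0.00317552  0.17943362]
```

View pics/wrist2.png

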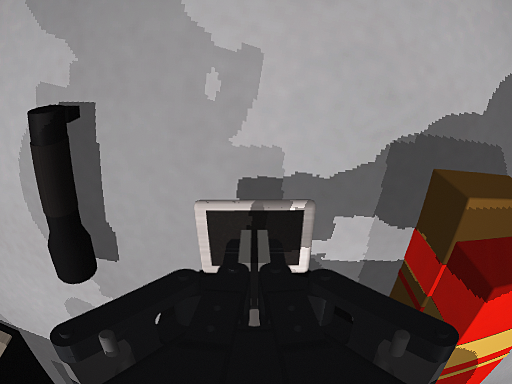

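Call:
{"method": "servo_tool", "body": {
  "rows": "0.2 0 1 0 0 0; 0.2 0 1 0 0 0; 0.2 0 1 0 0 0; 0.2 0 1 0 0 0; 0.2 0 1 0 0 0; 0.2 0 1 0 0 0; 0.2 0 1 0 0 0; 0.2 0 1 0 0 0; 0.2 0 1 0 0 0; 0.2 0 1 0 0 0; 0.2 0 1 0 0 0"
}}

```text
time: 8.05
tool_pos: [0.5501, 0.0523, 0.0341]
eef_rot: [0.089, -0.072, 0.993, 0.007]
contact_force: [-3.5, -0.8, 7.4]
grip_width: -0.0001
```

Call:
{"method": "servo_tool", "body": {
  "rows": "0.2 0 1 0 0 0; 0.2 0 1 0 0 0; 0.2 0 1 0 0 0; 0.2 0 1 0 0 0; 0.2 0 1 0 0 0; 0.2 0 1 0 0 0; 0.2 0 1 0 0 0; 0.2 0 1 0 0 0; 0.2 0 1 0 0 0; 0.2 0 1 0 0 0; 0.2 0 1 0 0 0; 0.2 0 1 0 0 0"
}}

```text
time: 9.25
tool_pos: [0.5497, 0.0523, 0.0218]
eef_rot: [0.089, -0.072, 0.993, 0.007]
contact_force: [-3.5, -1.1, 6.0]
grip_width: 0.0001
```

```bash
python3 st.py; python3 - <<'E'
from workcell import robot
import cv2
s=robot.snapshot("scene"); cv2.imwrite("pics/scene3.png",cv2.resize(s["pixels"][80:280,130:380,::-1],None,fx=3,fy=3,interpolation=2))
E
```

```text
9.25 [0.54966781 0.05227008 0.02178472] [ 0.025  0.604  2.131  0.094  0.23  -1.78 ] [-3.5  -1.11  5.95]
[[-0.974 -0.145  0.176]
 [-0.142  0.989  0.026]
 [-0.178  0.    -0.984]]
0.06 [-15.4   0.  -74.7]
0.012 [ -6.9   0.  -27.4]
0.008 [ -6.2   0.  -23.5]
0.004 [ -5.5   0.  -19.6]
-0.018 [-1.5  0.   2.1]
down 1mm in tool [ 1.78287446e-01 -1.14749454e-04  9.83978442e-01] f in tool [-0.98397357  0.00312816  0.17828693]
```

View pics/scene3.png

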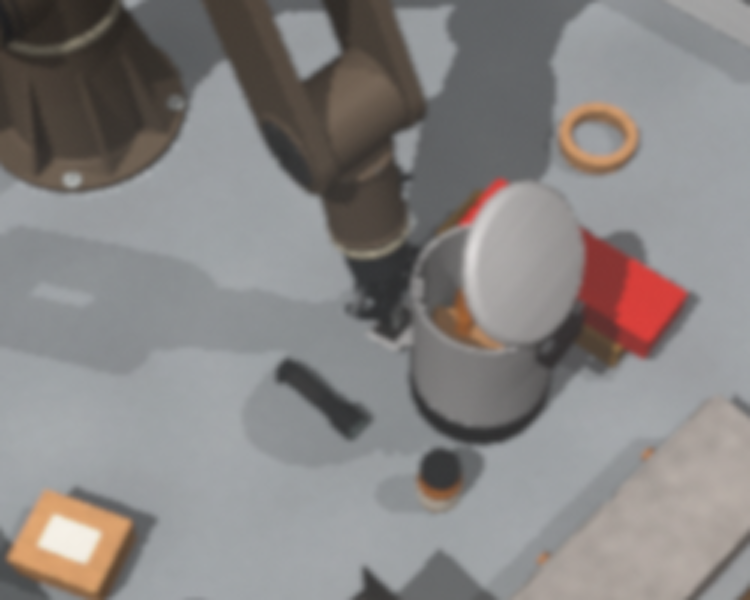

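The lid is up at about (525,260) in the crop and still rising. The bin hasn't moved and the force is steady at 6 N. I'll keep pressing until the stop shows.

Call:
{"method": "servo_tool", "body": {
  "rows": "0.2 0 1 0 0 0; 0.2 0 1 0 0 0; 0.2 0 1 0 0 0; 0.2 0 1 0 0 0; 0 0 0 0 0 0"
}}

```text
time: 9.8
tool_pos: [0.5498, 0.0523, 0.0177]
eef_rot: [0.089, -0.072, 0.993, 0.007]
contact_force: [-2.5, -0.4, 4.1]
grip_width: 0.0
```

Call:
{"method": "servo_tool", "body": {
  "rows": "0.2 0 1 0 0 0; 0.1 0 0.5 0 0 0; 0 0 0 0 0 0"
}}

```text
time: 10.1
tool_pos: [0.5499, 0.0523, 0.0162]
eef_rot: [0.09, -0.072, 0.993, 0.007]
contact_force: [-2.9, -0.9, 4.4]
grip_width: -0.0001
```

Call:
{"method": "servo_tool", "body": {
  "rows": "0.1 0 0.7 0 0 0; 0.1 0 0.7 0 0 0; 0 0 0 0 0 0"
}}

```text
time: 10.4
tool_pos: [0.5501, 0.0523, 0.015]
eef_rot: [0.09, -0.072, 0.993, 0.007]
contact_force: [-4.9, -1.3, 13.3]
grip_width: 0.0004
```

```bash
python3 st.py|head -1; python3 - <<'E'
from workcell import robot
import cv2
s=robot.snapshot("scene"); cv2.imwrite("pics/scene4.png",cv2.resize(s["pixels"][80:280,130:380,::-1],None,fx=3,fy=3,interpolation=2))
s=robot.snapshot("top"); cv2.imwrite("pics/top4.png",cv2.resize(s["pixels"][100:260,130:330,::-1],None,fx=4,fy=4,interpolation=2))
E
```

```text
10.4 [0.55005067 0.05229746 0.01501722] [ 0.026  0.617  2.133  0.101  0.214 -1.787] [-4.9  -1.33 13.29]
```

View pics/scene4.png

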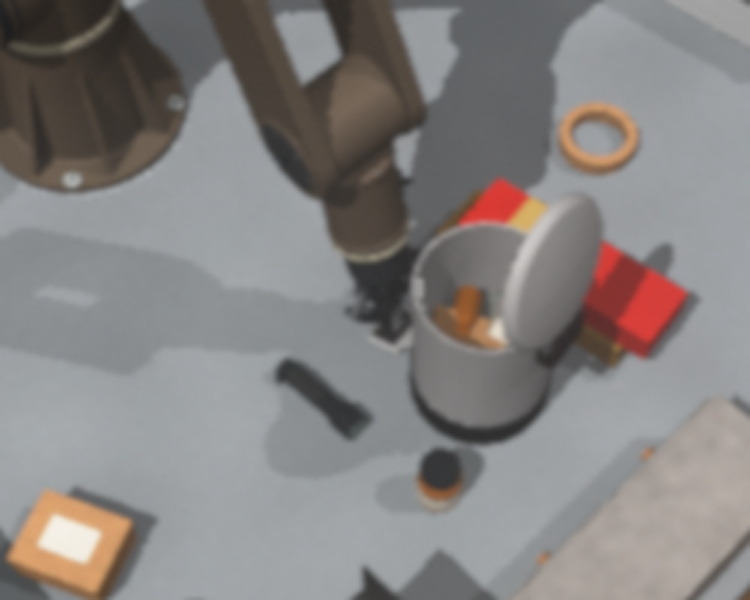

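View pics/top4.png

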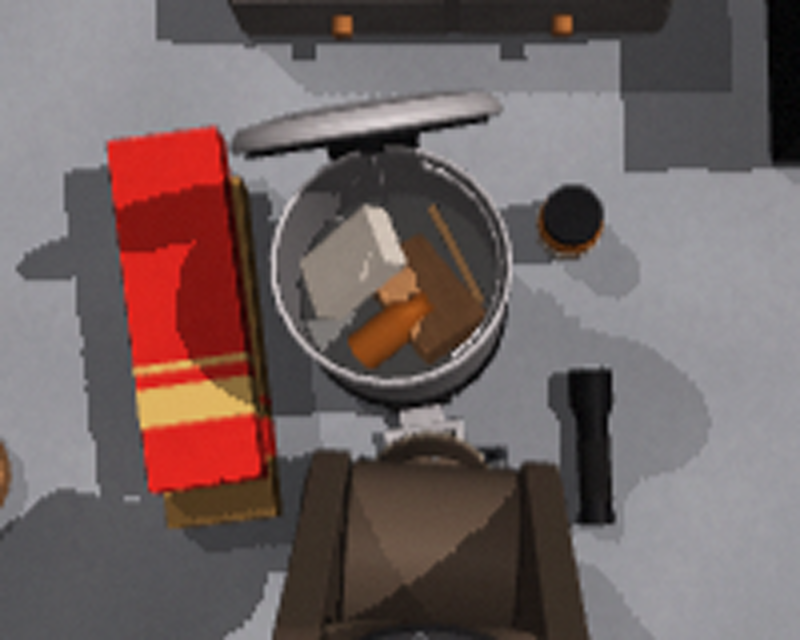

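The lid at (370,120) in the top view is nearly edge-on and the contents are visible. The force jumped from 4 to 13 N, so the pedal is on its stop. I'll hold here for over 3 s.

Call:
{"method": "servo_tool", "body": {
  "rows": "0 0 0 0 0 0;0 0 0 0 0 0;0 0 0 0 0 0;0 0 0 0 0 0;0 0 0 0 0 0;0 0 0 0 0 0;0 0 0 0 0 0;0 0 0 0 0 0;0 0 0 0 0 0;0 0 0 0 0 0;0 0 0 0 0 0;0 0 0 0 0 0"
}}

```text
time: 11.7
tool_pos: [0.55, 0.0523, 0.0151]
eef_rot: [0.09, -0.072, 0.993, 0.007]
contact_force: [-5.3, -1.4, 10.7]
grip_width: -0.0002
```

Call:
{"method": "servo_tool", "body": {
  "rows": "0 0 0 0 0 0;0 0 0 0 0 0;0 0 0 0 0 0;0 0 0 0 0 0;0 0 0 0 0 0;0 0 0 0 0 0;0 0 0 0 0 0;0 0 0 0 0 0;0 0 0 0 0 0;0 0 0 0 0 0;0 0 0 0 0 0;0 0 0 0 0 0"
}}

```text
time: 12.9
tool_pos: [0.55, 0.0523, 0.0151]
eef_rot: [0.09, -0.072, 0.993, 0.007]
contact_force: [-4.7, -1.6, 11.6]
grip_width: 0.0001
```

Call:
{"method": "servo_tool", "body": {
  "rows": "0 0 0 0 0 0;0 0 0 0 0 0;0 0 0 0 0 0;0 0 0 0 0 0;0 0 0 0 0 0;0 0 0 0 0 0;0 0 0 0 0 0;0 0 0 0 0 0;0 0 0 0 0 0;0 0 0 0 0 0;0 0 0 0 0 0;0 0 0 0 0 0"
}}

```text
time: 14.1
tool_pos: [0.55, 0.0523, 0.0151]
eef_rot: [0.09, -0.072, 0.993, 0.007]
contact_force: [-5.5, -1.3, 11.3]
grip_width: 0.0003
```

```bash
python3 st.py|head -1; python3 - <<'E'
from workcell import robot
import cv2
s=robot.snapshot("top"); cv2.imwrite("pics/top5.png",cv2.resize(s["pixels"][100:260,130:330,::-1],None,fx=4,fy=4,interpolation=2))
E
```

```text
14.1 [0.55003946 0.05231116 0.01507279] [ 0.026  0.617  2.133  0.101  0.214 -1.787] [-5.46 -1.31 11.28]
```

View pics/top5.png

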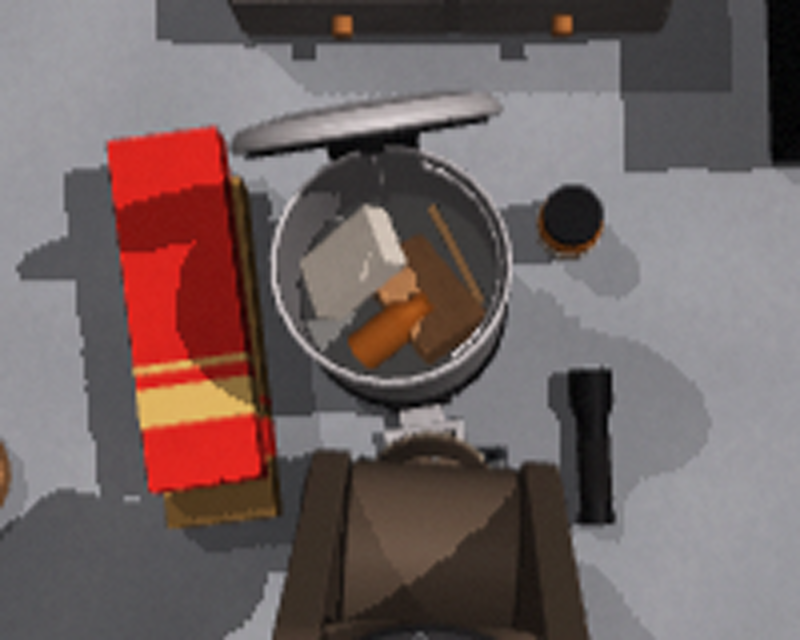

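Nothing changed during the hold. Now the slow release.

Call:
{"method": "servo_tool", "body": {
  "rows": "-0.1 0 -0.6 0 0 0;-0.2 0 -1 0 0 0;-0.2 0 -1 0 0 0;-0.2 0 -1 0 0 0;-0.2 0 -1 0 0 0;-0.2 0 -1 0 0 0;-0.2 0 -1 0 0 0;-0.2 0 -1 0 0 0;-0.2 0 -1 0 0 0;-0.2 0 -1 0 0 0;-0.2 0 -1 0 0 0;-0.2 0 -1 0 0 0"
}}

```text
time: 15.35
tool_pos: [0.5503, 0.0523, 0.0268]
eef_rot: [0.09, -0.072, 0.993, 0.007]
contact_force: [-4.7, -0.7, 5.0]
grip_width: 0.0003
```

Call:
{"method": "servo_tool", "body": {
  "rows": "-0.2 0 -1 0 0 0;-0.2 0 -1 0 0 0;-0.2 0 -1 0 0 0;-0.2 0 -1 0 0 0;-0.2 0 -1 0 0 0;-0.2 0 -1 0 0 0;-0.2 0 -1 0 0 0;-0.2 0 -1 0 0 0;-0.2 0 -0.8 0 0 0;-0.2 0 -0.8 0 0 0;-0.2 0 -0.8 0 0 0;-0.2 0 -0.8 0 0 0"
}}

```text
time: 16.55
tool_pos: [0.551, 0.0524, 0.0384]
eef_rot: [0.09, -0.072, 0.993, 0.007]
contact_force: [-2.8, 0.9, 6.7]
grip_width: 0.0
```

Call:
{"method": "servo_tool", "body": {
  "rows": "-0.2 0 -0.8 0 0 0;-0.2 0 -0.8 0 0 0;-0.2 0 -0.8 0 0 0;-0.2 0 -0.8 0 0 0;-0.2 0 -0.8 0 0 0;-0.2 0 -0.8 0 0 0;-0.2 0 -0.8 0 0 0;-0.2 0 -0.8 0 0 0"
}}

```text
time: 17.35
tool_pos: [0.5511, 0.0525, 0.0448]
eef_rot: [0.09, -0.072, 0.993, 0.007]
contact_force: [0.8, -0.2, 0.3]
grip_width: -0.0
```

The contact force is zero, so the pad is free. I'll move clear, backing off along the tool axis.

Call:
{"method": "servo_tool", "body": {
  "rows": "0 0 -4 0 0 0;0 0 -12 0 0 0;5 0 -25 0 0 0;5 0 -35 0 0 0;5 0 -35 0 0 0;5 0 -35 0 0 0;5 0 -25 0 0 0;0 0 -12 0 0 0;0 0 0 0 0 0;0 0 0 0 0 0;0 0 0 0 0 0"
}}

```text
time: 18.45
tool_pos: [0.4939, 0.0441, 0.2196]
eef_rot: [0.089, -0.072, 0.993, 0.007]
contact_force: [-0.0, -0.6, -0.3]
grip_width: -0.0003
```

```bash
python3 st.py|head -1; python3 - <<'E'
from workcell import robot
import cv2
s=robot.snapshot("top"); cv2.imwrite("pics/top6.png",cv2.resize(s["pixels"][100:260,130:330,::-1],None,fx=4,fy=4,interpolation=2))
a=cv2.imread("pics/top0.png").astype(int);d=abs(a-s["pixels"][:,:,::-1]).sum(2)
s=robot.snapshot("scene"); cv2.imwrite("pics/scene6.png",cv2.resize(s["pixels"][80:280,130:380,::-1],None,fx=3,fy=3,interpolation=2))
print("lid region diff px",(d[135:205,195:262]>60).sum())
E
```

```text
18.45 [0.4939345  0.04413278 0.2195852 ] [ 0.01   0.195  2.095  0.039  0.674 -1.734] [-0.01 -0.55 -0.32]
lid region diff px 0
```

View pics/top6.png

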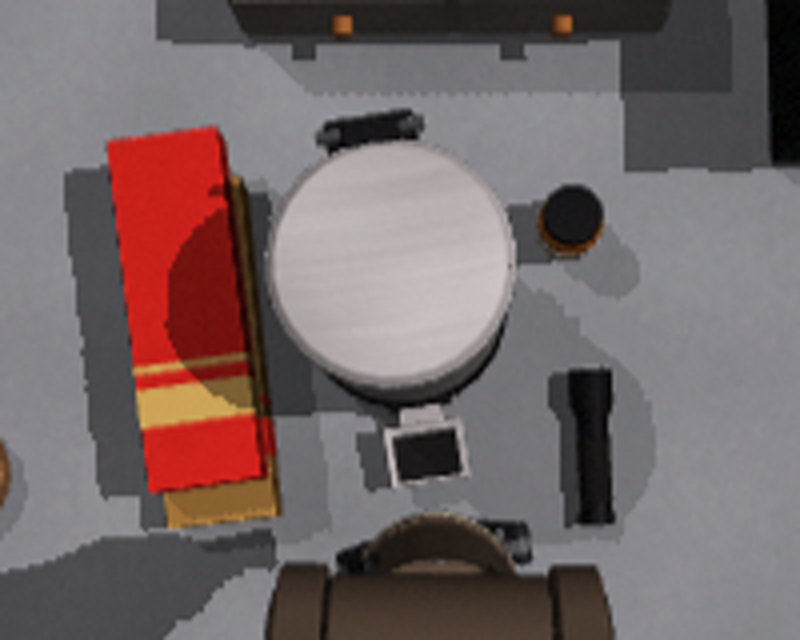

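View pics/scene6.png

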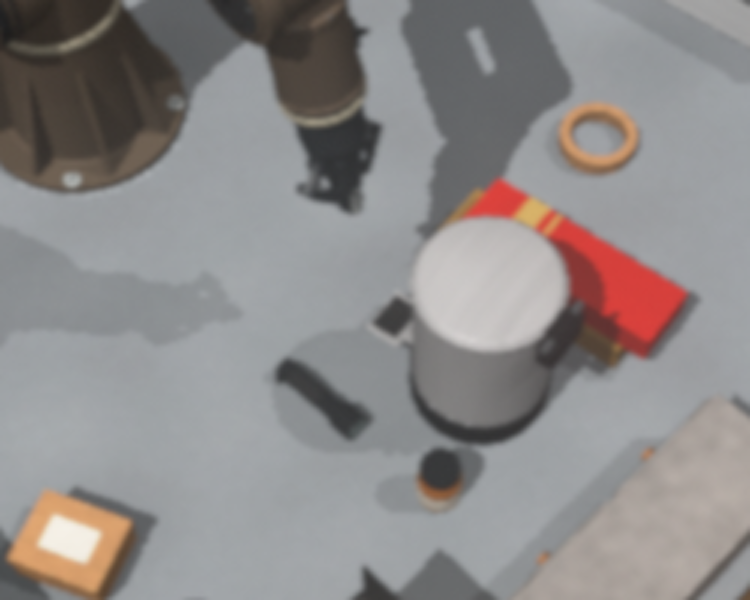

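The lid at (392,262) in the top view is shut, and the bin and the things round it are where they started. The arm is clear, so I'm handing in.

```bash
python3 -c "
from workcell import robot
print(robot.sign_off())"
```

```text
the job is handed in; nothing more can be done
None
```

I pressed the bin's pedal down onto its stop with the shut fingertips and held the lid fully open for about 3.7 s. I then let the pedal up over roughly 2.5 s and backed the arm clear. The job was handed in at about 18.5 s of the 45 s.

- **Pedal on its stop:** the force jumped from about 4 N to 13 N at the bottom, and stayed near 11 N through the hold. In the overhead picture the lid stood nearly edge-on with the contents in view.
- **After the release:** the contact force was back to zero. No pixels in the bin's lid area of the overhead picture had changed noticeably since the start. In the views I looked at, the bin, cartons, torch, jar, tape roll and sample box looked unmoved; I did not re-check the mug.
- **Steel body and lid:** I saw no sign of contact with either. The gripper's clearance from the steel was worked out at about 15 mm rather than measured.
- **Change of plan:** I cut the planned 20° tool tilt to about 10°, because one wrist joint was nearing its limit, and pressed nearer the pad's front edge instead.
- **Failed measurement:** my first automatic fit of the lid outline was wrong because the mask spilled over. I replaced it with edges read from the picture. Those put the pad 126 mm from the bin's centre, against the 125 mm given.
- **Not checked:** I had no reading of the lid's angle or speed. From the finger's motion I estimate it closed at about 0.5 rad/s.

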